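# Unlatch the tack-welding fixture and unload the bracket

### The job

The bracket in the tack-welding fixture is finished. Press down the black pad of the fixture's latch firmly but without forcing it until it lets go, move clear so that the sprung gate swings fully open on its own with nothing touching it, then lift the bracket out and set it down gently, upright on its flat base, on the plywood board with the two finished ones, without pushing those about.

Things in the scene. Friction and masses are not known exactly. Their poses are not given: they have to be found in the camera images.
- fixture: Grey steel fixture, bolted down. Origin: centre of the underside of its base plate, 320 (x) x 190 (y) x 16 mm; +x runs from latch to hinge (away from the robot), z up. In its frame (mm): latch pivot (-75, 0, 55), latch top z = 104; gate hinge (115, 0, 92); hinge posts at x = 118, y = +-74, 12 wide, top z = 104.
- pad_place (a point): Point on the fixture, (-120, 0, 98) in its frame: the highest place of the top of the latch's black round pad (28 mm across, slightly domed). The pad sits on an adjusting screw that is set differently each time: its top lies 0 to 26 mm straight below this point and is not measured; find it by feel, pressing straight down.
- latch: Dark rocking latch; origin on its pivot. Its nose holds the gate's tongue; its arm carries the pad 45 mm from the pivot towards -x. Pad pressed down: spring starts at about 3 N and stiffens about 1 N per mm; the gate is let go after 5 to 6 mm of travel (about 0.12 rad) at 6 to 9 N; solid stop at about 8 mm and 9 N; bends at over 18 N. Springs back when released.
- gate: Sprung steel frame 165 x 112 x 8 mm with cross bar, level over the bracket; origin on the hinge at its far end; closed, its axes match the fixture's and it extends to -x (tongue tip at fixture x = -57). Let go, it swings up and over to +x in 1 to 2 s, 1.8 rad about +y, top 265 mm above the bench, and stays. Nothing may touch it, so keep the hand from overhanging it while pressing.
- nest (a point): Floor of the fixture's nest, under the bracket's middle, on top of the base plate. End stops stand 20 mm high at 47 mm either way along fixture x; side locators 10 mm high, 50 long, stand from 27 to 35 mm either way along y. The bracket has 2 mm play.
- bracket_center (a point): Centre, half-way up, of the loose bracket (steel, 0.25 to 0.5 kg): dark open tub 90 (x) x 50 (y) x 60 mm (z), 4 mm walls with slots, flat floor. Stands in the nest, axes along the fixture's. Its two long walls (outer faces at y = +-25) are full height: grip it across them, in the upper half, once the gate is open.
- board: Plywood board fixed on the bench. Origin: centre of its underside; 260 (x) x 240 (y) x 12 mm. Two finished brackets stand on its +x half (about x = 75, y = +-60 mm, lengths along y).
- free_place (a point): Middle of the free half of the board, on its top face, 60 mm towards -x from the board's centre; free for 60 mm each way in x and 100 mm in y. Axes as the board's.
- done1: Finished bracket of the same shape, standing on the board. Origin: centre of its underside.
- done2: Second finished bracket, standing on the board. Origin: centre of its underside.
Mind the look-alikes: they are no part of the job. What is shaped like the done1 but red is not meant. What is shaped like the done2 but green or turquoise is not meant.

How it is judged:
On the way, in this order (a step that is already met when the one before it is completed fails the run):
1. the latch lets the gate go, the bracket still in its nest (angle between gate's own z axis and vertical above 0.1 rad and z of bracket_center in the frame of fixture below 0.05 m), for 0.05 s.
2. the gate stands fully open, the bracket still in its nest (angle between gate's own z axis and vertical above 1.65 rad and z of bracket_center in the frame of fixture below 0.05 m), for 0.2 s.
3. the bracket is lifted clear of the fixture (z of bracket_center in the frame of fixture above 0.08 m), for 0.05 s.
At the end, for the whole second after the job is handed in: Gate fully open (over 1.65 rad). Bracket at rest, let go, upright (0.1 rad) with its base on the plywood board (5 mm), its centre within 100 mm of the board's centre along each board axis. Finished brackets upright (0.1 rad), within 20 mm of where they were (angle between gate's own z axis and vertical above 1.65 rad and x of bracket_center in the frame of board between -0.1 and 0.1 m and y of bracket_center in the frame of board between -0.1 and 0.1 m and z of bracket_center in the frame of board between 0.037 and 0.047 m and distance of each of done1, done2 from where it was at the start of the episode below 0.02 m and angle between each of done1, done2, bracket_center's own z axis and vertical below 0.1 rad and linear speed of bracket below 0.02 m/s); the robot touches nothing.
It fails at once if the latch or another part of the fixture is pushed with more than 18 N (contact force between any of the arm, the fingers and fixture above 18 N).
It fails at once if the robot touches the gate with more than 1.5 N (contact force between any of the arm, the fingers and gate above 1.5 N).
It fails at once if a finished bracket is pushed more than 20 mm or knocked over (distance of any of done1, done2 from where it was at the start of the episode above 0.02 m or angle between any of done1, done2's own z axis and vertical above 0.3 rad).
It fails at once if the bracket is dropped (falls faster than 0.5 m/s out of the fingers) (contact force between the fingers and bracket below 0.05 N and linear speed of bracket above 0.5 m/s).
It also fails if it takes over 61 s, if anything falls off the work surface, if the arm or the gripper's body presses on something with over 40 N, if the wrist force passes 120 N, or if a joint passes its speed limit or range.

### The arm

A 7-joint arm with a two-finger parallel gripper is mounted at the origin on the work surface. World frame = base frame: x ahead of the robot, y to its left, z up, the work surface at z = 0. Lengths are in m, angles in rad, forces in N, time in s.
With the tool pointing down it reaches from about 0.35 to 0.9 m from the base axis. Payload 19.9 kg.
Tool frame: the origin (TCP) lies on the centre line of the jaws, within the pads' length; the fingertips stand 22 mm ahead of it and the grasp point (between the pads) lies 3 mm ahead of it; z points along the fingers, y is the line along which they close (so a half turn about z gives the same grasp; the last joint's range is limited). The gripper opens to 94 mm and grips with 3 to 60 N. Pads are 16 mm wide; open, the fingers measure 119 mm over their backs; the gripper's body (75 mm by 177 mm) begins 78 mm behind the grasp point.
Start: joints at [1.268, 0.417, -0.01, 1.614, 0.005, 1.111, -0.053], TCP at [0.162, -0.604, 0.227] pointing down, gripper open.
Joint ranges: [-2.81, 2.81], [-0.39, 2.02], [-1.27, 1.25], [0.06, 2.57], [-1.19, 4.33], [0.19, 2], [-2.82, 2.82]. Speed limits (rad/s): [1.89, 1.89, 2.39, 2.39, 3.01, 3.01, 3.01].

### API

Orientations are given as a rotation vector (axis times angle).
In Python, from bench import arm gives the robot as it stands.
- The arm moves only by the tool apply_moves, never from a script. Its argument "targets" is a list of rows, each an object with "angular": the turn, a rotation vector about the tool's x, y, z in rad, a list of three; "xyz": the shift along the tool's x, y, z in mm, a list of three; "jaw": the gripper command: -1 is shut, 1 is fully open, values between are in proportion. In form: [{"angular": [ax, ay, az], "xyz": [x, y, z], "jaw": jaw}, ...]. A call has exactly 5 rows; each row is the pose to reach, as a shift and turn from the pose commanded when the call began, along the tool's axes at that moment; what a row does not reach only later rows make up. A row lasts 1/10 s, in which the tool goes at most 50 mm and 8.59 degrees, less where a joint would pass 70% of its speed; a pose out of reach is approached as far as the arm can. A call with a gripper value outside its range is refused whole. The fingers move at their own pace and stop on an object; "grip_force" is the grip in N (left out, the last holds). Time passes only in rows, so rows that repeat a pose let the fingers close, or fill a call up. It gives the time, the measured TCP pose, the force, the opening and the grip force at its end, in the units of the state.
- arm.observe(): the state, without advancing time (a new reading comes with each control period).
- arm.get_image(name): name is "side" or "top" or "wrist"; returns the picture (400x640x3 uint8, red, green, blue); there is no depth.
- arm.camera_model(name): a dict with "vfov" (degrees; the focal length in pixels is half the picture's height over the tangent of half this angle, whatever the lens; pixels are square), "cx", "cy" (the principal point, pixels), "world_to_cam" (4x4, takes a point from world to camera coordinates); the wrist camera has in their place "mount" (4x4, takes a point from camera to tool coordinates, whose origin is the TCP and whose axes are the flange's). Camera axes: x right, y down, z forward; pixel columns grow to the right and rows downward; lengths in m; the calibration is good to about 2 mm. A picture is of the moment at which its call begins: read the wrist's pose just before it. camera_model takes no time and is no camera call.
- arm.close_job(): hands the job in; it is judged then, once.
The state is a dict: "t": time; "q": joint angles; "joint_velocities": joint speeds; "joint_torque": joint torques, N m; "tool_pos": TCP position; "tcp_rot": TCP orientation; "contact_force": force on the tool from outside, world axes, zero at the start; "torque": the same for the moment, N m; "grip_width": finger opening in m; "gripper_force": force on a finger pad.
Only numpy, scipy, OpenCV 4.12 (cv2) and the standard library are available. Lean on these libraries where they do the work, as an engineer would, in place of code of your own. Each camera call takes 0.05 s, during which the arm holds its last target. There are 200 camera calls.

## Working session

There is one attempt and no reset: what is moved stays moved. The work goes in short steps, Python scripts to look and compute and a tool call to move; the robot and the scene stay as the last step left them, time stands still between calls to the robot, and variables do not carry over. Pictures are saved under pics/ and viewed, at most 10 in all, crops included, and the job is handed in when it is done.

Besides the shell and the picture viewer there is one more tool, called after ">>>" as a command line: name --argument value ..., lists and objects as JSON in quotes. apply_moves: Moves the arm, as the interface text tells. Its arguments: {"type":"object","properties":{"targets":{"type":"array","items":{"type":"object","properties":{"angular":{"type":"array","items":{"type":"number"}},"xyz":{"type":"array","items":{"type":"number"}},"jaw":{"type":"number"}}}},"grip_force":{"type":"number"}},"required":["targets"]}

```bash
mkdir -p pics; cat > h.py <<'E'
from bench import arm
import numpy as np, cv2
from scipy.spatial.transform import Rotation as R
def cam(n,s=None):
    m=arm.camera_model(n); f=200/np.tan(np.radians(m['vfov'])/2)
    if 'world_to_cam' in m: T=np.linalg.inv(np.array(m['world_to_cam']))
    else:
        A=np.eye(4);A[:3,:3]=R.from_rotvec(s['tcp_rot']).as_matrix();A[:3,3]=s['tool_pos'];T=A@np.array(m['mount'])
    return f,m['cx'],m['cy'],T
def ray(c,u,v,z):
    f,cx,cy,T=c; d=T[:3,:3]@np.array([(u-cx)/f,(v-cy)/f,1]); o=T[:3,3]
    return o+d*(z-o[2])/d[2]
def proj(c,p):
    f,cx,cy,T=c; q=T[:3,:3].T@(np.array(p)-T[:3,3]); return q[:2]/q[2]*f+[cx,cy]
def snap(n,fn):
    im=arm.get_image(n); im=np.array(im)[:,:,::-1].copy(); cv2.imwrite('pics/'+fn,im); return im
E
python3 - <<'E'
from h import *
s=arm.observe(); print(s)
snap('top','top0.png');snap('side','side0.png')
for n in('top','side'):
    print(arm.camera_model(n)); print(cam(n)[3][:3,3].round(3))
print(arm.camera_model('wrist'))
E
```

```text
{'t': 0.0, 'q': array([ 1.26751496,  0.41798299, -0.01031805,  1.61412738,  0.00470612,
        1.11070507, -0.05300323]), 'joint_velocities': array([-1.37269748e-03, -2.19386602e-03,  1.18677190e-03, -6.67408516e-05,
       -4.28667363e-04,  1.47262273e-03, -2.43458228e-04]), 'joint_torque': array([ 6.64100044e-04, -8.51242661e+01,  6.39187340e-01, -4.25984609e+01,
       -4.87434876e-02,  1.86335330e-02,  1.09075634e-04]), 'tool_pos': array([ 0.16166258, -0.60338724,  0.22683925]), 'tcp_rot': array([-3.11355153e+00, -4.09912022e-01,  3.84342274e-04]), 'contact_force': array([ 1.06537398, -0.42291229,  0.85133708]), 'torque': array([ 0.01555853,  0.01309088, -0.03738491]), 'gripper_force': 0.0, 'grip_width': 0.09366445541707503}
{'vfov': 44.62983312244633, 'cx': 321.0827740774368, 'cy': 193.33835266700308, 'world_to_cam': array([[ 0.01006087, -0.99979234, -0.01772176, -0.06673435],
       [-0.99899022, -0.00927358, -0.0439606 ,  0.50682342],
       [ 0.04378712,  0.01814615, -0.99887607,  1.35200395],
       [ 0.        ,  0.        ,  0.        ,  1.        ]])}
[ 0.448 -0.087  1.372]
{'vfov': 45.90288301761161, 'cx': 320.6476758670168, 'cy': 189.9885953250223, 'world_to_cam': array([[-0.90165704, -0.43241652,  0.00552495,  0.45678043],
       [-0.33678933,  0.69413044, -0.63620428,  0.26564211],
       [ 0.27127021, -0.57549881, -0.77150087,  1.05992971],
       [ 0.        ,  0.        ,  0.        ,  1.        ]])}
[0.214 0.623 0.984]
{'vfov': 60.72321169153816, 'cx': 317.69543529008524, 'cy': 192.9110975386733, 'mount': array([[ 7.02516832e-04, -9.69653500e-01, -2.44482302e-01,
         6.99043463e-02],
       [ 9.99999559e-01,  8.33539321e-04, -4.32455835e-04,
         2.66546390e-04],
       [ 6.23117927e-04, -2.44481891e-01,  9.69653658e-01,
        -1.57276753e-01],
       [ 0.00000000e+00,  0.00000000e+00,  0.00000000e+00,
         1.00000000e+00]])}
```

View pics/top0.png

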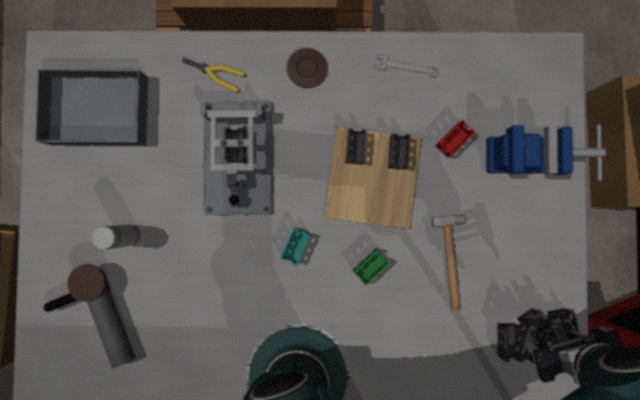

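View pics/side0.png

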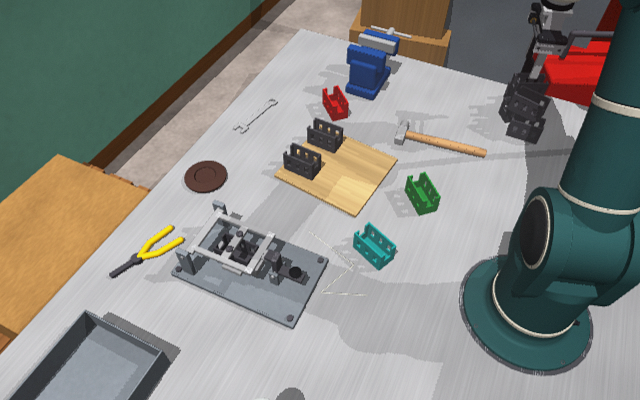

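The top view shows the fixture at (238,158), latch towards the robot at (236,192), and the board at (373,177) with two dark finished brackets at (358,147) and (402,152). The red (455,138), green (371,266) and turquoise (297,246) look-alikes aren't part of the job. The dark tub at (236,145), under the gate, is the bracket. I'll confirm it in a crop while measuring.

```bash
python3 - <<'E'
from h import *
im=cv2.imread('pics/top0.png'); c=cam('top')
hsv=cv2.cvtColor(im,cv2.COLOR_BGR2HSV)
m=cv2.inRange(hsv,(8,60,60),(30,255,255)); m[:110]=0;m[240:]=0;m[:,:310]=0;m[:,430:]=0
m=cv2.morphologyEx(m,cv2.MORPH_OPEN,np.ones((3,3)))
cn=max(cv2.findContours(m,0,2)[0],key=cv2.contourArea)
h=cv2.convexHull(cn); ap=cv2.approxPolyDP(h,6,True)[:,0]; print('board px',ap.tolist())
w=[ray(c,u,v,.012) for u,v in ap]
for p in w: print(p.round(4))
g=cv2.cvtColor(im,cv2.COLOR_BGR2GRAY)
for v in (110,130,150,180,200): print(v,g[v,196:282:1].tolist())
for u in (215,260): print(u,g[92:225,u].tolist())
cr=cv2.resize(im[90:225,190:285],None,fx=4.4,fy=4.4,interpolation=cv2.INTER_CUBIC)
s=cv2.imread('pics/side0.png')[190:335,160:340]
s=cv2.resize(s,(0,0),fx=2,fy=2,interpolation=cv2.INTER_CUBIC)
o=np.zeros((594,780,3),np.uint8); o[:cr.shape[0],:cr.shape[1]]=cr; o[:s.shape[0],420:420+s.shape[1]]=s[:, :360]
cv2.imwrite('pics/crop.png',o)
E
```

```text
board px [[337, 127], [420, 138], [408, 228], [325, 217]]
[ 0.6943 -0.1047  0.012 ]
[ 0.6649 -0.337   0.012 ]
[ 0.4133 -0.3041  0.012 ]
[ 0.4415 -0.0734  0.012 ]
110 [120, 122, 122, 118, 104, 100, 97, 99, 93, 78, 77, 89, 96, 96, 94, 101, 103, 106, 106, 107, 112, 107, 108, 109, 112, 110, 109, 111, 113, 114, 114, 117, 115, 117, 116, 111, 114, 112, 114, 113, 113, 113, 114, 115, 115, 116, 115, 114, 117, 112, 109, 112, 112, 114, 115, 110, 115, 117, 114, 112, 99, 95, 99, 100, 92, 81, 63, 57, 52, 61, 78, 77, 82, 83, 72, 59, 66, 76, 100, 109, 118, 119, 119, 118, 115, 120]
130 [118, 118, 123, 121, 120, 119, 114, 103, 99, 93, 88, 87, 92, 96, 107, 119, 123, 124, 114, 98, 89, 88, 89, 89, 92, 93, 87, 82, 66, 45, 28, 5, 13, 21, 18, 33, 43, 44, 49, 44, 49, 40, 28, 25, 30, 29, 29, 23, 22, 32, 45, 73, 99, 109, 112, 109, 101, 83, 84, 92, 90, 85, 85, 88, 89, 87, 85, 88, 88, 77, 64, 57, 58, 56, 56, 53, 62, 85, 100, 105, 104, 110, 107, 108, 105, 106]
150 [119, 121, 123, 121, 124, 117, 119, 104, 91, 83, 88, 90, 86, 97, 110, 126, 127, 128, 112, 93, 84, 87, 88, 86, 88, 92, 90, 80, 70, 45, 27, 16, 6, 25, 19,
[... 1394 characters left out ...]
 96, 98, 102, 97, 91, 99, 96, 98, 98, 92, 94, 96, 100, 97, 96, 95, 96, 98, 95, 100, 98, 94, 94, 105, 116, 120, 122, 122, 119, 115, 117, 119, 119]
260 [122, 119, 118, 119, 121, 118, 119, 108, 106, 90, 92, 85, 94, 94, 90, 91, 88, 87, 92, 89, 89, 79, 67, 52, 37, 34, 41, 47, 49, 51, 51, 60, 74, 87, 87, 86, 91, 89, 89, 89, 88, 89, 87, 90, 88, 90, 90, 89, 85, 84, 88, 84, 79, 60, 46, 47, 44, 51, 54, 66, 80, 89, 86, 85, 86, 87, 86, 87, 88, 85, 86, 87, 87, 88, 85, 82, 77, 56, 51, 50, 48, 62, 75, 86, 82, 87, 86, 87, 89, 87, 87, 85, 87, 85, 87, 84, 87, 84, 88, 89, 85, 88, 86, 86, 85, 88, 86, 88, 86, 86, 89, 83, 87, 88, 89, 86, 88, 81, 89, 90, 83, 87, 86, 95, 106, 106, 101, 104, 103, 102, 108, 108, 105]
```

View pics/crop.png

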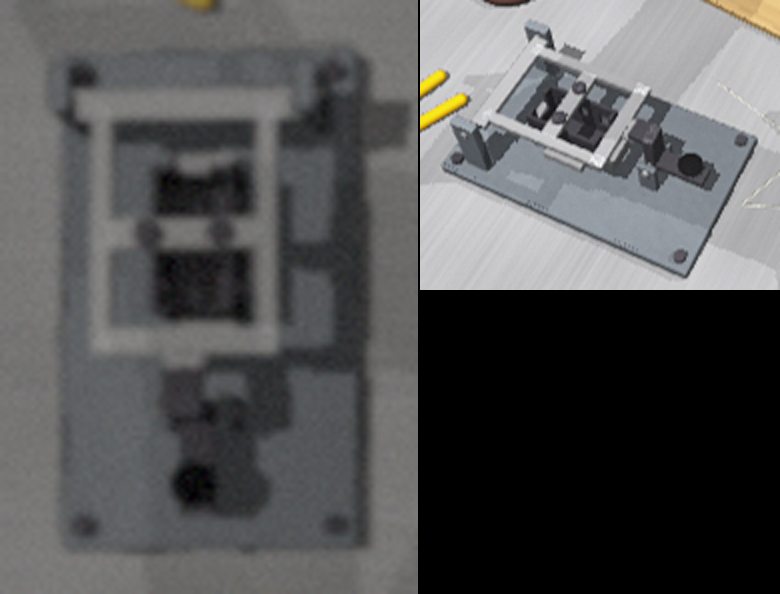

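```bash
python3 - <<'E'
from h import *
c=cam('top'); s=cam('side')
C=[ray(c,u,v,.016) for u,v in [(203,100),(270.2,100),(270.7,214.6),(203.5,214.8)]]
for p in C: print(p.round(4))
cen=np.mean(C,0); ax=(C[0]+C[1]-C[2]-C[3]); L=np.linalg.norm(ax)/2; yaw=np.arctan2(ax[1],ax[0]); print('cen',cen,'L',L,'yaw',yaw)
for p in [(209.1,107),(265,105.9),(209.3,209.3),(266.4,209.1)]: print('bolt',ray(c,*p,.02).round(4))
Rz=R.from_euler('z',yaw).as_matrix()
def fx(x,y,z): return np.array([cen[0],cen[1],0])+Rz@np.array([x,y,z])/1000
for z in(72,85,98): P=fx(-120,0,z); print('pad',z,P.round(4),proj(c,P).round(1),proj(s,P).round(1))
print('seen pad top (234.3,200) side(295.5,272.5)')
for z in(72,85,98): print(z,ray(c,234.3,200,z/1e3).round(4),ray(s,295.5,272.5,z/1e3).round(4))
print('side corners',[proj(s,fx(*q,16)).round(1).tolist() for q in((160,95),(160,-95),(-160,-95),(-160,95))])
print('tongue',fx(-57,0,92),proj(c,fx(-57,0,96)),'seen',(190+183/4.4,90+362/4.4))
st=arm.observe(); print('T',R.from_rotvec(st['tcp_rot']).as_matrix().round(3))
B=np.array([[.6943,-.1047],[.6649,-.337],[.4133,-.3041],[.4415,-.0734]]);print('board',B.mean(0))
a=B[0]+B[1]-B[2]-B[3];print(np.arctan2(a[1],a[0]))
print('free',B.mean(0)-.06*a/np.linalg.norm(a))
E
```

```text
[0.7677 0.2739 0.016 ]
[0.7688 0.0839 0.016 ]
[0.4466 0.0778 0.016 ]
[0.4442 0.2657 0.016 ]
cen [0.60681423 0.17533049 0.016     ] L 0.32287347490418206 yaw 0.022051684064616234
bolt [0.747  0.2552 0.02  ]
bolt [0.751  0.0978 0.02  ]
bolt [0.4597 0.2488 0.02  ]
bolt [0.4618 0.0895 0.02  ]
pad 72 [0.4868 0.1727 0.072 ] [233.  199.2] [294.9 270. ]
pad 85 [0.4868 0.1727 0.085 ] [232. 199.] [294.7 267. ]
pad 98 [0.4868 0.1727 0.098 ] [231.1 198.9] [294.5 263.9]
seen pad top (234.3,200) side(295.5,272.5)
72 [0.4847 0.1692 0.072 ] [0.4829 0.1776 0.072 ]
85 [0.4844 0.1666 0.085 ] [0.479 0.184 0.085]
98 [0.484  0.1641 0.098 ] [0.4752 0.1903 0.098 ]
side corners [[169.6, 270.9], [214.0, 211.4], [328.6, 256.1], [292.9, 325.4]]
tongue [0.54982809 0.17407365 0.092     ] [231.11566518 175.00483554] seen (231.5909090909091, 172.27272727272725)
T [[ 0.966  0.259 -0.   ]
 [ 0.259 -0.966  0.001]
 [-0.    -0.001 -1.   ]]
board [ 0.5535 -0.2048]
-0.12659922164208248
free [ 0.49398018 -0.19722432]
```

>>> apply_moves --targets '[{"xyz": [36,-28,0],"angular": [0,0,0.08],"jaw": -1},{"xyz": [72,-56,0],"angular": [0,0,0.16],"jaw": -1},{"xyz": [108,-84,0],"angular": [0,0,0.24],"jaw": -1},{"xyz": [144,-112,0],"angular": [0,0,0.24],"jaw": -1},{"xyz": [180,-140,0],"angular": [0,0,0.24],"jaw": -1}]' --grip_force 20

```text
t: 0.6
tool_pos: [0.3002, -0.4201, 0.2273]
tcp_rot: [-3.141, -0.034, 0.0]
contact_force: [0.3, -0.2, 1.4]
grip_width: 0.0577
gripper_force: 0.0
```

>>> apply_moves --targets '[{"xyz": [14,-45,0],"angular": [0,0,0],"jaw": -1},{"xyz": [28,-90,0],"angular": [0,0,0],"jaw": -1},{"xyz": [42,-135,0],"angular": [0,0,0],"jaw": -1},{"xyz": [56,-180,0],"angular": [0,0,0],"jaw": -1},{"xyz": [70,-225,0],"angular": [0,0,0],"jaw": -1}]'

```text
t: 1.1
tool_pos: [0.3644, -0.1935, 0.2274]
tcp_rot: [3.141, 0.034, -0.0]
contact_force: [1.3, 0.1, 0.0]
grip_width: 0.0171
gripper_force: 0.0
```

>>> apply_moves --targets '[{"xyz": [14,-45,0],"angular": [0,0,0],"jaw": -1},{"xyz": [28,-90,0],"angular": [0,0,0],"jaw": -1},{"xyz": [42,-135,0],"angular": [0,0,0],"jaw": -1},{"xyz": [56,-180,0],"angular": [0,0,0],"jaw": -1},{"xyz": [70,-225,0],"angular": [0,0,0],"jaw": -1}]'

```text
t: 1.6
tool_pos: [0.4296, 0.0329, 0.2276]
tcp_rot: [3.141, 0.034, 0.0]
contact_force: [1.4, -0.3, -0.2]
grip_width: 0.0004
gripper_force: 0.0
```

>>> apply_moves --targets '[{"xyz": [5,-35,0],"angular": [0,0,0],"jaw": -1},{"xyz": [10,-70,0],"angular": [0,0,0],"jaw": -1},{"xyz": [15,-105,0],"angular": [0,0,0],"jaw": -1},{"xyz": [20,-140,0],"angular": [0,0,0],"jaw": -1},{"xyz": [20,-140,0],"angular": [0,0,0],"jaw": -1}]'

```text
t: 2.1
tool_pos: [0.4461, 0.1756, 0.2275]
tcp_rot: [-3.14, -0.042, 0.0]
contact_force: [1.1, -0.9, -0.0]
grip_width: 0.0005
gripper_force: 0.0
```

```bash
python3 - <<'E'
from h import *
s=arm.observe(); print(s['t'],s['tool_pos'],s['tcp_rot'],s['contact_force'],s['grip_width'])
snap('wrist','w1.png'); c=cam('wrist',s)
for z in (72,80,92): print(proj(c,[.485,.171,z/1e3]))
print(proj(c,s['tool_pos']-[0,0,.022]))
E
```

```text
2.1 [0.44609705 0.17561935 0.22745028] [-3.13950989e+00 -4.20693219e-02  4.07110915e-04] [ 1.07332399 -0.93672271 -0.01967912] 0.000490507047202881
[323.91256637 142.11001676]
[324.05073722 143.0163836 ]
[324.27178335 144.46639201]
[317.09255546 235.82585828]
```

View pics/w1.png

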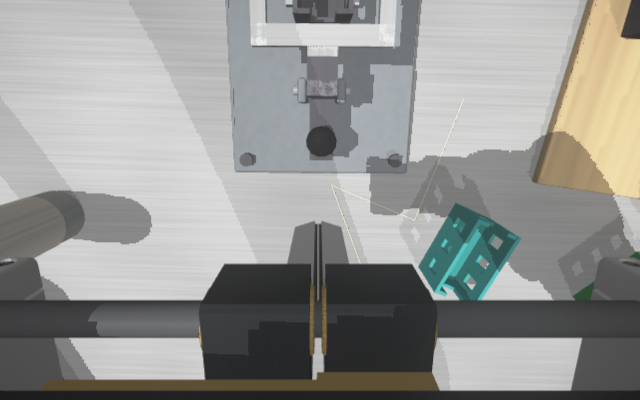

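The wrist view shows the pad at (321,141), the plate's near corners at (235,171) and (406,173), and the tongue at (322,51), which agrees with the top view. The turquoise look-alike at (468,255) is clear of the path.

```bash
python3 - <<'E'
from h import *
s=arm.observe(); c=cam('wrist',s); im=cv2.imread('pics/w1.png')
g=im.max(2)<28; g[:125]=0;g[160:]=0;g[:,:295]=0;g[:,345:]=0
n,l,st,ce=cv2.connectedComponentsWithStats(g.astype(np.uint8)); k=1+st[1:,4].argmax(); print(st[k],ce[k])
for z in(72,80): print('pad',z,ray(c,*ce[k],z/1e3))
a=ray(c,235,171,.016);b=ray(c,406,173,.016);print('corners',a,b,'yaw',np.arctan2(-(a-b)[0],(a-b)[1]),np.linalg.norm(a-b),(a+b)/2)
t=ray(c,322,50,.096);print('tongue',t)
x=R.from_rotvec(s['tcp_rot']).as_matrix();print(x.round(3))
E
```

```text
Traceback (most recent call last):
ValueError: attempt to get argmax of an empty sequence
```

```bash
python3 - <<'E'
from h import *
s=arm.observe(); c=cam('wrist',s)
p=(321,141)
for z in(72,80): print('pad',z,ray(c,*p,z/1e3))
a=ray(c,235,171,.016);b=ray(c,406,173,.016);print('corners',a,b,'yaw',np.arctan2(-(a-b)[0],(a-b)[1]),np.linalg.norm(a-b),(a+b)/2)
t=ray(c,322,50,.096);print('tongue',t)
x=R.from_rotvec(s['tcp_rot']).as_matrix();print(x.round(3))
print(ray(c,315,0,.016)); 
E
```

```text
pad 72 [0.48586613 0.17111481 0.072     ]
pad 80 [0.48664296 0.17120131 0.08      ]
corners [0.44535184 0.26378273 0.016     ] [0.44800188 0.07635725 0.016     ] yaw 0.014138242651158811 0.18744421402981215 [0.44667686 0.17006999 0.016     ]
tongue [0.55940593 0.17259097 0.096     ]
[[ 1.     0.025 -0.001]
 [ 0.025 -1.     0.001]
 [-0.001 -0.001 -1.   ]]
[0.61661127 0.18018841 0.016     ]
```

>>> apply_moves --targets '[{"xyz": [20,3,0],"angular": [0,0,0],"jaw": -1},{"xyz": [37,5,25],"angular": [0,0,0],"jaw": -1},{"xyz": [37,5,60],"angular": [0,0,0],"jaw": -1},{"xyz": [37,5,85],"angular": [0,0,0],"jaw": -1},{"xyz": [37,5,97],"angular": [0,0,0],"jaw": -1}]'

```text
t: 2.65
tool_pos: [0.4827, 0.1658, 0.1284]
tcp_rot: [3.14, 0.032, -0.005]
contact_force: [-0.6, -0.6, 0.6]
grip_width: 0.0006
gripper_force: 0.0
```

>>> apply_moves --targets '[{"xyz": [0,0,0],"angular": [0,0,0],"jaw": -1},{"xyz": [0,0,0],"angular": [0,0,0],"jaw": -1},{"xyz": [0,0,1],"angular": [0,0,0],"jaw": -1},{"xyz": [0,0,2],"angular": [0,0,0],"jaw": -1},{"xyz": [0,0,2],"angular": [0,0,0],"jaw": -1}]'

```text
t: 3.15
tool_pos: [0.4838, 0.1673, 0.1289]
tcp_rot: [-3.141, -0.034, -0.001]
contact_force: [0.5, -0.6, -0.2]
grip_width: 0.0004
gripper_force: 0.0
```

>>> apply_moves --targets '[{"xyz": [1,-2,1],"angular": [0,0,0],"jaw": -1},{"xyz": [2,-4,2],"angular": [0,0,0],"jaw": -1},{"xyz": [2,-4,3],"angular": [0,0,0],"jaw": -1},{"xyz": [2,-4,4],"angular": [0,0,0],"jaw": -1},{"xyz": [2,-4,5],"angular": [0,0,0],"jaw": -1}]'

```text
t: 3.65
tool_pos: [0.4854, 0.1714, 0.1233]
tcp_rot: [-3.141, -0.034, 0.0]
contact_force: [0.1, 0.2, -1.2]
grip_width: 0.0004
gripper_force: 0.0
```

>>> apply_moves --targets '[{"xyz": [0,0,1],"angular": [0,0,0],"jaw": -1},{"xyz": [0,0,2],"angular": [0,0,0],"jaw": -1},{"xyz": [0,0,3],"angular": [0,0,0],"jaw": -1},{"xyz": [0,0,4],"angular": [0,0,0],"jaw": -1},{"xyz": [0,0,4],"angular": [0,0,0],"jaw": -1}]'

```text
t: 4.15
tool_pos: [0.4854, 0.1713, 0.1193]
tcp_rot: [-3.141, -0.034, 0.0]
contact_force: [-0.0, -0.3, 0.3]
grip_width: 0.0002
gripper_force: 0.0
```

Tip at z = 0.097 with no contact, so the pad is lower. I'll go on in small steps.

>>> apply_moves --targets '[{"xyz": [0,0,1],"angular": [0,0,0],"jaw": -1},{"xyz": [0,0,2],"angular": [0,0,0],"jaw": -1},{"xyz": [0,0,3],"angular": [0,0,0],"jaw": -1},{"xyz": [0,0,4],"angular": [0,0,0],"jaw": -1},{"xyz": [0,0,4],"angular": [0,0,0],"jaw": -1}]'

```text
t: 4.65
tool_pos: [0.4854, 0.1713, 0.1153]
tcp_rot: [-3.141, -0.034, 0.0]
contact_force: [0.5, 0.0, 0.3]
grip_width: 0.0004
gripper_force: 0.0
```

>>> apply_moves --targets '[{"xyz": [0,0,1],"angular": [0,0,0],"jaw": -1},{"xyz": [0,0,2],"angular": [0,0,0],"jaw": -1},{"xyz": [0,0,3],"angular": [0,0,0],"jaw": -1},{"xyz": [0,0,4],"angular": [0,0,0],"jaw": -1},{"xyz": [0,0,4],"angular": [0,0,0],"jaw": -1}]'

```text
t: 5.15
tool_pos: [0.4854, 0.1713, 0.1113]
tcp_rot: [-3.141, -0.034, 0.0]
contact_force: [-0.3, 0.0, 0.5]
grip_width: 0.0006
gripper_force: 0.0
```

>>> apply_moves --targets '[{"xyz": [0,0,1],"angular": [0,0,0],"jaw": -1},{"xyz": [0,0,2],"angular": [0,0,0],"jaw": -1},{"xyz": [0,0,3],"angular": [0,0,0],"jaw": -1},{"xyz": [0,0,4],"angular": [0,0,0],"jaw": -1},{"xyz": [0,0,4],"angular": [0,0,0],"jaw": -1}]'

```text
t: 5.65
tool_pos: [0.4854, 0.1713, 0.1073]
tcp_rot: [-3.141, -0.034, 0.0]
contact_force: [0.4, 0.7, -0.5]
grip_width: 0.0003
gripper_force: 0.0
```

>>> apply_moves --targets '[{"xyz": [0,0,1],"angular": [0,0,0],"jaw": -1},{"xyz": [0,0,2],"angular": [0,0,0],"jaw": -1},{"xyz": [0,0,3],"angular": [0,0,0],"jaw": -1},{"xyz": [0,0,4],"angular": [0,0,0],"jaw": -1},{"xyz": [0,0,4],"angular": [0,0,0],"jaw": -1}]'

```text
t: 6.15
tool_pos: [0.4854, 0.1713, 0.1033]
tcp_rot: [-3.141, -0.034, 0.0]
contact_force: [-0.2, 0.1, 0.6]
grip_width: 0.0002
gripper_force: 0.0
```

>>> apply_moves --targets '[{"xyz": [0,0,1],"angular": [0,0,0],"jaw": -1},{"xyz": [0,0,2],"angular": [0,0,0],"jaw": -1},{"xyz": [0,0,3],"angular": [0,0,0],"jaw": -1},{"xyz": [0,0,4],"angular": [0,0,0],"jaw": -1},{"xyz": [0,0,4],"angular": [0,0,0],"jaw": -1}]'

```text
t: 6.65
tool_pos: [0.4854, 0.1713, 0.0994]
tcp_rot: [3.141, 0.034, -0.0]
contact_force: [-2.1, -1.2, 2.9]
grip_width: 0.0005
gripper_force: 1.6
```

>>> apply_moves --targets '[{"xyz": [0,0,0.5],"angular": [0,0,0],"jaw": -1},{"xyz": [0,0,1],"angular": [0,0,0],"jaw": -1},{"xyz": [0,0,1.5],"angular": [0,0,0],"jaw": -1},{"xyz": [0,0,2],"angular": [0,0,0],"jaw": -1},{"xyz": [0,0,2],"angular": [0,0,0],"jaw": -1}]'

```text
t: 7.15
tool_pos: [0.4848, 0.1713, 0.0974]
tcp_rot: [3.141, 0.035, -0.002]
contact_force: [-5.9, 0.2, 6.9]
grip_width: 0.0006
gripper_force: 3.4
```

>>> apply_moves --targets '[{"xyz": [-0.7,0,0],"angular": [0,0,0],"jaw": -1},{"xyz": [-1.5,0,0.5],"angular": [0,0,0],"jaw": -1},{"xyz": [-2,0,1],"angular": [0,0,0],"jaw": -1},{"xyz": [-2.5,0,1.5],"angular": [0,0,0],"jaw": -1},{"xyz": [-2.5,0,1.5],"angular": [0,0,0],"jaw": -1}]'

```text
t: 7.65
tool_pos: [0.4835, 0.1713, 0.0961]
tcp_rot: [-3.141, -0.034, -0.001]
contact_force: [3.3, 0.3, 3.6]
grip_width: 0.0003
gripper_force: 1.9
```

```bash
python3 - <<'E'
from h import *
a=cv2.imread('pics/side0.png').astype(int); b=snap('side','s1.png').astype(int)
d=np.abs(a-b).max(2)>40
print('gate box changed',d[205:275,180:285].mean(), 'above', d[150:205,180:285].mean()); s=arm.observe(); print(s['t'],s['contact_force'])
E
```

```text
gate box changed 0.23673469387755103 above 0.24727272727272728
7.7 [ 2.95637787 -0.87307139  4.12470834]
```

>>> apply_moves --targets '[{"xyz": [0,0,0.5],"angular": [0,0,0],"jaw": -1},{"xyz": [-0.2,0,1],"angular": [0,0,0],"jaw": -1},{"xyz": [-0.4,0,1.5],"angular": [0,0,0],"jaw": -1},{"xyz": [-0.6,0,2],"angular": [0,0,0],"jaw": -1},{"xyz": [-0.6,0,2],"angular": [0,0,0],"jaw": -1}]'

```text
t: 8.2
tool_pos: [0.4822, 0.1713, 0.0939]
tcp_rot: [-3.141, -0.034, 0.001]
contact_force: [1.9, 0.4, 5.6]
grip_width: 0.0003
gripper_force: 2.6
```

```bash
python3 - <<'E'
from h import *
b=snap('side','s2.png').astype(int); a=cv2.imread('pics/s1.png').astype(int)
d=np.abs(a-b).max(2)>40
ys,xs=np.where(d); print(d.sum(),[np.percentile(v,[5,50,95]) for v in(xs,ys)] if d.any() else ''); s=arm.observe(); print(s['t'],s['contact_force'],s['tool_pos'])
E
```

```text
4029 [array([213., 273., 615.]), array([ 53., 227., 268.])]
8.25 [ 2.61396563 -0.57179529  4.45563307] [0.48223701 0.17131664 0.09391563]
```

View pics/s2.png

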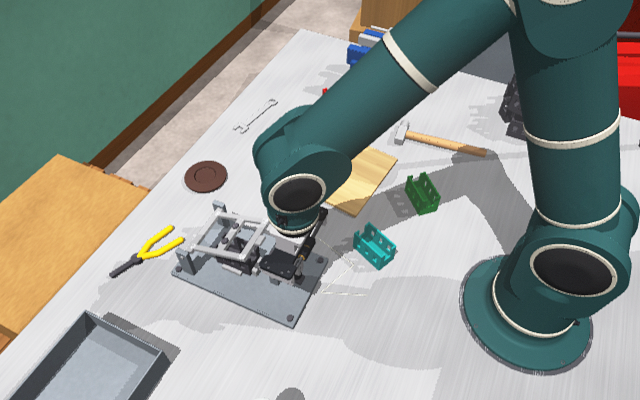

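```bash
python3 - <<'E'
from h import *
a=cv2.imread('pics/s2.png').astype(int); b=snap('side','s3.png').astype(int)
d=np.abs(a-b).max(2)>40; d[:,330:]=0
ys,xs=np.where(d); print(d.sum(),[np.percentile(v,[5,50,95]) for v in(xs,ys)] if d.any() else ''); s=arm.observe(); print(s['t'],s['contact_force'],s['tool_pos'])
E
```

```text
934 [array([215., 241., 267.]), array([219., 242., 259.])]
8.3 [2.02435196 0.04224094 5.44885742] [0.48229761 0.17129806 0.09393515]
```

The side view shows the gate's front bar off the nose at about (255,225), and pixels there change between frames with the arm still. So the gate is swinging, and I'm backing off up and towards the robot.

>>> apply_moves --targets '[{"xyz": [0,0,-12],"angular": [0,0,0],"jaw": -1},{"xyz": [-25,0,-30],"angular": [0,0,0],"jaw": -1},{"xyz": [-50,0,-50],"angular": [0,0,0],"jaw": 0},{"xyz": [-70,0,-70],"angular": [0,0,0],"jaw": 1},{"xyz": [-80,0,-90],"angular": [0,0,0],"jaw": 1}]'

```text
t: 8.8
tool_pos: [0.4001, 0.1694, 0.1848]
tcp_rot: [3.14, 0.036, -0.003]
contact_force: [0.4, -0.2, 0.4]
grip_width: 0.0212
gripper_force: 0.0
```

>>> apply_moves --targets '[{"xyz": [0,0,-20],"angular": [0,0,0],"jaw": 1},{"xyz": [0,0,-40],"angular": [0,0,0],"jaw": 1},{"xyz": [0,0,-60],"angular": [0,0,0],"jaw": 1},{"xyz": [0,0,-60],"angular": [0,0,0],"jaw": 1},{"xyz": [0,0,-60],"angular": [0,0,0],"jaw": 1}]'

```text
t: 9.3
tool_pos: [0.402, 0.1695, 0.244]
tcp_rot: [3.141, 0.035, -0.0]
contact_force: [0.6, -0.4, -0.4]
grip_width: 0.0614
gripper_force: 0.0
```

>>> apply_moves --targets '[{"xyz": [0,0,0],"angular": [0,0,0],"jaw": 1},{"xyz": [0,0,0],"angular": [0,0,0],"jaw": 1},{"xyz": [0,0,0],"angular": [0,0,0],"jaw": 1},{"xyz": [0,0,0],"angular": [0,0,0],"jaw": 1},{"xyz": [0,0,0],"angular": [0,0,0],"jaw": 1}]'

```text
t: 9.8
tool_pos: [0.4023, 0.1695, 0.2438]
tcp_rot: [-3.141, -0.034, 0.001]
contact_force: [0.9, 0.3, 0.1]
grip_width: 0.0939
gripper_force: 0.0
```

>>> apply_moves --targets '[{"xyz": [0,0,0],"angular": [0,0,0],"jaw": 1},{"xyz": [0,0,0],"angular": [0,0,0],"jaw": 1},{"xyz": [0,0,0],"angular": [0,0,0],"jaw": 1},{"xyz": [0,0,0],"angular": [0,0,0],"jaw": 1},{"xyz": [0,0,0],"angular": [0,0,0],"jaw": 1}]'

```text
t: 10.3
tool_pos: [0.4024, 0.1695, 0.244]
tcp_rot: [-3.141, -0.034, 0.0]
contact_force: [-0.5, 0.1, -0.2]
grip_width: 0.0941
gripper_force: 0.0
```

```bash
python3 - <<'E'
from h import *
a=snap('side','s4.png'); s=arm.observe(); b=snap('wrist','w4.png'); snap('top','t4.png'); np.save('s4.npy',np.r_[s['tool_pos'],s['tcp_rot']])
print(s['t'],s['tool_pos'],s['tcp_rot'])
o=np.vstack([cv2.resize(a[130:330,150:470],(480,300)),cv2.resize(b,(480,300))]); cv2.imwrite('pics/c4.png',o)
E
```

```text
10.35 [0.40242707 0.16950916 0.24396638] [-3.14134297e+00 -3.42084196e-02  4.25341569e-05]
```

View pics/c4.png

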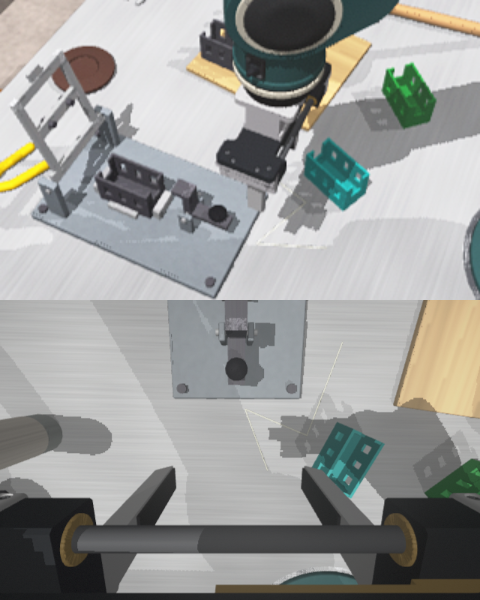

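The side view shows the gate fully open and upright, leaning back at (75,105) of the crop. The bracket sits in its nest at (130,185), and the hand is clear. I'm moving over the bracket.

>>> apply_moves --targets '[{"xyz": [35,0,0],"angular": [0,0,0],"jaw": 1},{"xyz": [70,0,0],"angular": [0,0,0],"jaw": 1},{"xyz": [105,0,0],"angular": [0,0,0],"jaw": 1},{"xyz": [140,0,15],"angular": [0,0,0],"jaw": 1},{"xyz": [165,0,30],"angular": [0,0,0],"jaw": 1}]'

```text
t: 10.95
tool_pos: [0.5695, 0.1728, 0.2132]
tcp_rot: [-3.141, -0.033, -0.001]
contact_force: [-0.5, -0.9, -0.2]
grip_width: 0.0941
gripper_force: 0.0
```

>>> apply_moves --targets '[{"xyz": [0,0,0],"angular": [0,0,0],"jaw": 1},{"xyz": [0,0,0],"angular": [0,0,0],"jaw": 1},{"xyz": [0,0,0],"angular": [0,0,0],"jaw": 1},{"xyz": [0,0,0],"angular": [0,0,0],"jaw": 1},{"xyz": [0,0,0],"angular": [0,0,0],"jaw": 1}]'

```text
t: 11.45
tool_pos: [0.5672, 0.1732, 0.2147]
tcp_rot: [3.141, 0.035, 0.002]
contact_force: [0.3, 0.7, 0.9]
grip_width: 0.0938
gripper_force: 0.0
```

```bash
python3 - <<'E'
from h import *
s=arm.observe(); b=snap('wrist','w5.png'); c=cam('wrist',s)
print(s['t'],s['tool_pos'],s['tcp_rot'])
for x,y in((-45,25),(-45,-25),(45,25),(45,-25)): print(proj(c,np.array([.606,.1745,.076])+R.from_euler('z',.018).apply([x/1e3,y/1e3,0])).round(1))
E
```

```text
11.45 [0.56718202 0.17315362 0.21468318] [3.14131759e+00 3.45487022e-02 1.60806308e-03]
[288.6 194.5]
[344.5 194.8]
[286.9  89.6]
[347.1  89.9]
```

View pics/w5.png

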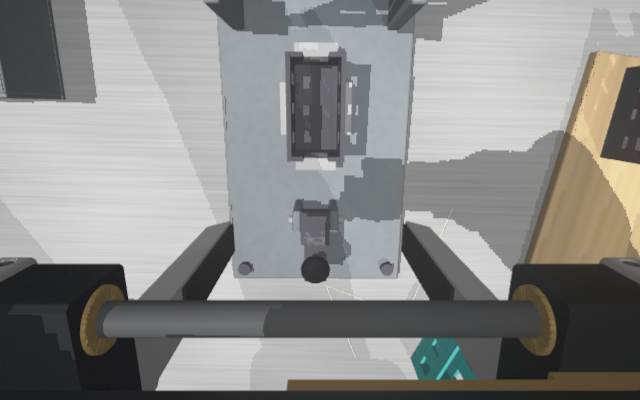

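The bracket's rim spans u 287–341, v 53–160. The nest is therefore further along +x than the fixture's centre, so I'll compute its position from these corners.

```bash
python3 - <<'E'
from h import *
s=arm.observe(); c=cam('wrist',s)
P=[ray(c,u,v,.076) for u,v in((287,53),(341,53),(341,159),(287.5,160))]
for p in P: print(p.round(4))
print(np.mean(P,0), 'gate hinge y posts', proj(c,[.606+.118,.175,.104]))
t=cam('top')
print('bracket top in top cam',proj(t,np.mean(P,0)),'seen first crop',190+203/4.4,90+243/4.4)
print('hinge bar pred top cam',proj(t,[.606+.115,.1775,.096]),'seen',190+185/4.4,90+103/4.4)
E
```

```text
[0.679  0.2002 0.076 ]
[0.68   0.1565 0.076 ]
[0.5937 0.1531 0.076 ]
[0.5917 0.1997 0.076 ]
[0.63608822 0.17734634 0.076     ] gate hinge y posts [319.58780272 -21.14509875]
bracket top in top cam [231.99059005 143.5313109 ] seen first crop 236.13636363636363 145.22727272727272
hinge bar pred top cam [230.99932105 110.55160011] seen 232.04545454545453 113.4090909090909
```

>>> apply_moves --targets '[{"xyz": [25,-1,0],"angular": [0,0,0],"jaw": 1},{"xyz": [50,-2,10],"angular": [0,0,0],"jaw": 1},{"xyz": [61,-2,30],"angular": [0,0,0],"jaw": 1},{"xyz": [61,-2,60],"angular": [0,0,0],"jaw": 1},{"xyz": [61,-2,85],"angular": [0,0,0],"jaw": 1}]'

```text
t: 12.0
tool_pos: [0.6283, 0.1763, 0.1278]
tcp_rot: [-3.141, -0.034, 0.0]
contact_force: [0.6, 0.3, -0.5]
grip_width: 0.0941
gripper_force: 0.0
```

>>> apply_moves --targets '[{"xyz": [0,0,0],"angular": [0,0,0],"jaw": 1},{"xyz": [0,0,15],"angular": [0,0,0],"jaw": 1},{"xyz": [0,0,25],"angular": [0,0,0],"jaw": 1},{"xyz": [0,0,25],"angular": [0,0,0],"jaw": 1},{"xyz": [0,0,25],"angular": [0,0,0],"jaw": 1}]'

```text
t: 12.5
tool_pos: [0.6285, 0.1765, 0.1044]
tcp_rot: [-3.141, -0.034, -0.001]
contact_force: [0.6, 0.0, -0.0]
grip_width: 0.0938
gripper_force: 0.0
```

```bash
python3 - <<'E'
from h import *
s=arm.observe(); b=snap('wrist','w6.png'); a=snap('side','s6.png')
print(s['t'],s['tool_pos'],s['tcp_rot'],s['contact_force'])
o=np.vstack([cv2.resize(a[130:330,150:470],(480,300)),cv2.resize(b,(480,300))]); cv2.imwrite('pics/c6.png',o)
E
```

```text
12.5 [0.62850235 0.17653349 0.10444275] [-3.14123650e+00 -3.42575291e-02 -6.16862178e-04] [ 0.57407047  0.01499517 -0.02361001]
```

View pics/c6.png

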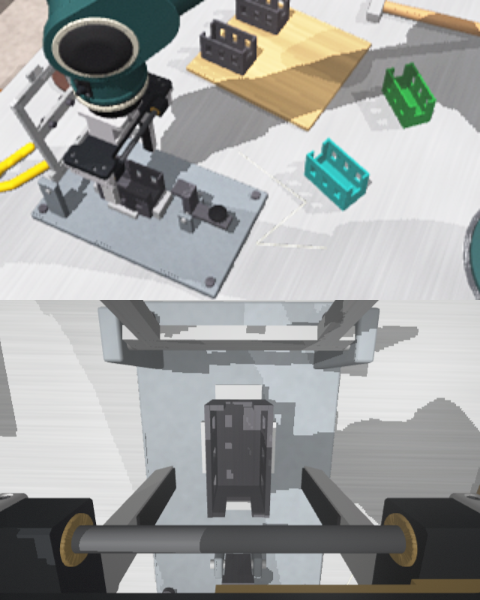

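The wrist view shows the tub at u 205–273 (middle 239) between fingertips at 175 and 303 (middle 239), so it is centred. The gate posts and frame at v≈320–360 are clear ahead. Lowering.

>>> apply_moves --targets '[{"xyz": [0,0,8],"angular": [0,0,0],"jaw": 1},{"xyz": [0,0,17],"angular": [0,0,0],"jaw": 1},{"xyz": [0,0,26],"angular": [0,0,0],"jaw": 1},{"xyz": [0,0,34],"angular": [0,0,0],"jaw": 1},{"xyz": [0,0,34],"angular": [0,0,0],"jaw": 1}]'

```text
t: 13.1
tool_pos: [0.6276, 0.1762, 0.0683]
tcp_rot: [3.141, 0.034, -0.003]
contact_force: [1.0, 0.2, -0.2]
grip_width: 0.0942
gripper_force: 0.0
```

>>> apply_moves --targets '[{"xyz": [0,0,0],"angular": [0,0,0],"jaw": 0.2},{"xyz": [0,0,0],"angular": [0,0,0],"jaw": 0},{"xyz": [0,0,0],"angular": [0,0,0],"jaw": -0.2},{"xyz": [0,0,0],"angular": [0,0,0],"jaw": -1},{"xyz": [0,0,0],"angular": [0,0,0],"jaw": -1}]' --grip_force 20

```text
t: 13.6
tool_pos: [0.6284, 0.1764, 0.0701]
tcp_rot: [-3.141, -0.034, -0.0]
contact_force: [-0.1, 0.8, 0.3]
grip_width: 0.0569
gripper_force: 0.0
```

>>> apply_moves --targets '[{"xyz": [0,0,0],"angular": [0,0,0],"jaw": -1},{"xyz": [0,0,0],"angular": [0,0,0],"jaw": -1},{"xyz": [0,0,0],"angular": [0,0,0],"jaw": -1},{"xyz": [0,0,0],"angular": [0,0,0],"jaw": -1},{"xyz": [0,0,0],"angular": [0,0,0],"jaw": -1}]' --grip_force 30

```text
t: 14.1
tool_pos: [0.6284, 0.1765, 0.0701]
tcp_rot: [-3.141, -0.034, -0.0]
contact_force: [0.1, -0.5, 3.6]
grip_width: 0.0499
gripper_force: 30.0
```

Gripped at 50 mm opening with 30 N. Lifting straight up.

>>> apply_moves --targets '[{"xyz": [0,0,-5],"angular": [0,0,0],"jaw": -1},{"xyz": [0,0,-12],"angular": [0,0,0],"jaw": -1},{"xyz": [0,0,-20],"angular": [0,0,0],"jaw": -1},{"xyz": [0,0,-30],"angular": [0,0,0],"jaw": -1},{"xyz": [0,0,-40],"angular": [0,0,0],"jaw": -1}]'

```text
t: 14.6
tool_pos: [0.6284, 0.1765, 0.111]
tcp_rot: [-3.141, -0.034, -0.0]
contact_force: [-0.6, 0.1, -2.9]
grip_width: 0.0497
gripper_force: 30.0
```

>>> apply_moves --targets '[{"xyz": [0,0,-20],"angular": [0,0,0],"jaw": -1},{"xyz": [0,0,-40],"angular": [0,0,0],"jaw": -1},{"xyz": [0,0,-60],"angular": [0,0,0],"jaw": -1},{"xyz": [0,0,-80],"angular": [0,0,0],"jaw": -1},{"xyz": [-10,0,-100],"angular": [0,0,0],"jaw": -1}]'

```text
t: 15.1
tool_pos: [0.6188, 0.1761, 0.2114]
tcp_rot: [-3.141, -0.033, -0.001]
contact_force: [-0.7, -0.6, -3.8]
grip_width: 0.0497
gripper_force: 30.0
```

>>> apply_moves --targets '[{"xyz": [-14,30,0],"angular": [0,0,0],"jaw": -1},{"xyz": [-28,65,0],"angular": [0,0,0],"jaw": -1},{"xyz": [-42,105,0],"angular": [0,0,0],"jaw": -1},{"xyz": [-56,145,0],"angular": [0,0,0],"jaw": -1},{"xyz": [-70,185,0],"angular": [0,0,0],"jaw": -1}]'

```text
t: 15.6
tool_pos: [0.5516, -0.0117, 0.2107]
tcp_rot: [3.141, 0.035, 0.001]
contact_force: [1.8, -0.5, -3.3]
grip_width: 0.0499
gripper_force: 30.0
```

>>> apply_moves --targets '[{"xyz": [-16,45,0],"angular": [0,0,0.04],"jaw": -1},{"xyz": [-32,90,0],"angular": [0,0,0.08],"jaw": -1},{"xyz": [-48,130,0],"angular": [0,0,0.12],"jaw": -1},{"xyz": [-64,165,0],"angular": [0,0,0.15],"jaw": -1},{"xyz": [-71,184,0],"angular": [0,0,0.15],"jaw": -1}]'

```text
t: 16.1
tool_pos: [0.4838, -0.1989, 0.2107]
tcp_rot: [3.134, -0.208, 0.0]
contact_force: [0.9, -0.1, -3.0]
grip_width: 0.0497
gripper_force: 30.0
```

>>> apply_moves --targets '[{"xyz": [0,0,0],"angular": [0,0,0],"jaw": -1},{"xyz": [0,0,10],"angular": [0,0,0],"jaw": -1},{"xyz": [0,0,30],"angular": [0,0,0],"jaw": -1},{"xyz": [0,0,50],"angular": [0,0,0],"jaw": -1},{"xyz": [0,0,60],"angular": [0,0,0],"jaw": -1}]'

```text
t: 16.6
tool_pos: [0.4851, -0.1942, 0.1482]
tcp_rot: [-3.134, 0.198, 0.003]
contact_force: [0.3, 1.1, -3.9]
grip_width: 0.0494
gripper_force: 30.0
```

```bash
python3 - <<'E'
from h import *
s=arm.observe(); b=snap('wrist','w7.png'); a=snap('side','s7.png')
print(s['t'],s['tool_pos'],s['tcp_rot'],s['contact_force'],s['grip_width'])
o=np.vstack([cv2.resize(a[80:280,150:470],(480,300)),cv2.resize(b,(480,300))]); cv2.imwrite('pics/c7.png',o)
E
```

```text
16.6 [ 0.48512762 -0.1942305   0.14823706] [-3.13417829e+00  1.98139306e-01  2.51084544e-03] [ 0.25157188  1.12403434 -3.93703866] 0.04939102352863098
```

View pics/c7.png

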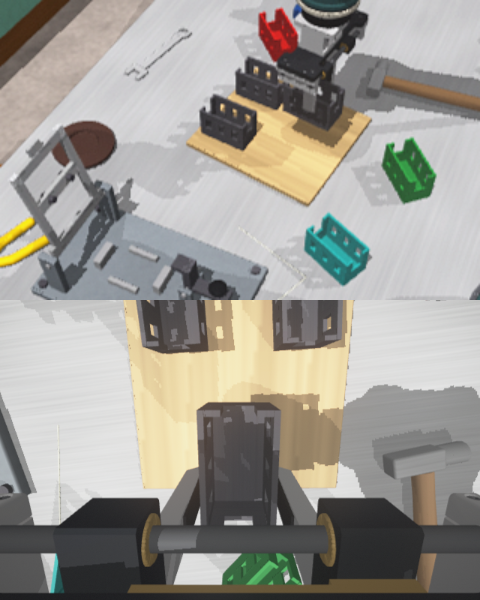

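The wrist view shows the bracket held square, with both finished ones ahead at v≈325 and the board's near edge at v≈488 of the crop. I'll check the edge against my board pose.

```bash
python3 - <<'E'
from h import *
s=arm.observe(); c=cam('wrist',s)
for u,v in((191,250),(453,249)): print(ray(c,u,v,.012))
print('want corners .4415 -.0734, .4133 -.3041'); print(s['tool_pos'])
E
```

```text
[ 0.44108613 -0.07072779  0.012     ]
[ 0.41171877 -0.31186806  0.012     ]
want corners .4415 -.0734, .4133 -.3041
[ 0.48503016 -0.19455668  0.14870449]
```

The board agrees to a few mm. Lowering gently: 82 mm to the board.

>>> apply_moves --targets '[{"xyz": [0,0,15],"angular": [0,0,0],"jaw": -1},{"xyz": [0,0,35],"angular": [0,0,0],"jaw": -1},{"xyz": [0,0,55],"angular": [0,0,0],"jaw": -1},{"xyz": [0,0,68],"angular": [0,0,0],"jaw": -1},{"xyz": [0,0,74],"angular": [0,0,0],"jaw": -1}]'

```text
t: 17.2
tool_pos: [0.4855, -0.1954, 0.0755]
tcp_rot: [-3.135, 0.201, 0.001]
contact_force: [0.4, -0.3, -3.0]
grip_width: 0.0495
gripper_force: 30.0
```

>>> apply_moves --targets '[{"xyz": [0,0,1],"angular": [0,0,0],"jaw": -1},{"xyz": [0,0,2],"angular": [0,0,0],"jaw": -1},{"xyz": [0,0,3],"angular": [0,0,0],"jaw": -1},{"xyz": [0,0,4],"angular": [0,0,0],"jaw": -1},{"xyz": [0,0,5],"angular": [0,0,0],"jaw": -1}]'

```text
t: 17.7
tool_pos: [0.4855, -0.1959, 0.0712]
tcp_rot: [3.135, -0.201, 0.001]
contact_force: [0.0, -0.5, -3.0]
grip_width: 0.0495
gripper_force: 30.0
```

>>> apply_moves --targets '[{"xyz": [0,0,0.5],"angular": [0,0,0],"jaw": -1},{"xyz": [0,0,1],"angular": [0,0,0],"jaw": -1},{"xyz": [0,0,1.5],"angular": [0,0,0],"jaw": -1},{"xyz": [0,0,2],"angular": [0,0,0],"jaw": -1},{"xyz": [0,0,2],"angular": [0,0,0],"jaw": -1}]'

```text
t: 18.2
tool_pos: [0.4854, -0.1958, 0.0689]
tcp_rot: [-3.135, 0.201, 0.0]
contact_force: [-0.3, -0.0, -3.5]
grip_width: 0.0498
gripper_force: 30.0
```

>>> apply_moves --targets '[{"xyz": [0,0,0.5],"angular": [0,0,0],"jaw": -1},{"xyz": [0,0,1],"angular": [0,0,0],"jaw": -1},{"xyz": [0,0,1.5],"angular": [0,0,0],"jaw": -1},{"xyz": [0,0,2],"angular": [0,0,0],"jaw": -1},{"xyz": [0,0,2.5],"angular": [0,0,0],"jaw": -1}]'

```text
t: 18.7
tool_pos: [0.4854, -0.1957, 0.0664]
tcp_rot: [-3.135, 0.201, 0.0]
contact_force: [1.0, 0.1, -2.9]
grip_width: 0.0492
gripper_force: 30.0
```

>>> apply_moves --targets '[{"xyz": [0,0,0.2],"angular": [0,0,0],"jaw": -1},{"xyz": [0,0,0.4],"angular": [0,0,0],"jaw": -1},{"xyz": [0,0,0.5],"angular": [0,0,0],"jaw": -1},{"xyz": [0,0,0.5],"angular": [0,0,0],"jaw": -1},{"xyz": [0,0,0.5],"angular": [0,0,0],"jaw": -1}]'

```text
t: 19.2
tool_pos: [0.4854, -0.1958, 0.066]
tcp_rot: [3.135, -0.201, -0.0]
contact_force: [-0.9, 0.6, 0.1]
grip_width: 0.05
gripper_force: 30.0
```

The wrist no longer carries the weight, so the bracket is on the board. Opening slowly, without much extra width.

>>> apply_moves --targets '[{"xyz": [0,0,0],"angular": [0,0,0],"jaw": 0.1},{"xyz": [0,0,0],"angular": [0,0,0],"jaw": 0.2},{"xyz": [0,0,0],"angular": [0,0,0],"jaw": 0.5},{"xyz": [0,0,0],"angular": [0,0,0],"jaw": 0.8},{"xyz": [0,0,0],"angular": [0,0,0],"jaw": 0.8}]'

```text
t: 19.7
tool_pos: [0.4854, -0.1958, 0.0659]
tcp_rot: [-3.135, 0.201, -0.0]
contact_force: [-0.4, 0.4, 0.2]
grip_width: 0.0768
gripper_force: 0.0
```

>>> apply_moves --targets '[{"xyz": [0,0,0],"angular": [0,0,0],"jaw": 0.8},{"xyz": [0,0,0],"angular": [0,0,0],"jaw": 0.8},{"xyz": [0,0,-10],"angular": [0,0,0],"jaw": 0.8},{"xyz": [0,0,-25],"angular": [0,0,0],"jaw": 0.8},{"xyz": [0,0,-45],"angular": [0,0,0],"jaw": 0.8}]'

```text
t: 20.2
tool_pos: [0.4853, -0.1956, 0.1121]
tcp_rot: [-3.135, 0.201, 0.001]
contact_force: [0.3, 0.3, 0.4]
grip_width: 0.0849
gripper_force: 0.0
```

>>> apply_moves --targets '[{"xyz": [0,0,-30],"angular": [0,0,0],"jaw": 0.8},{"xyz": [-20,0,-60],"angular": [0,0,0],"jaw": 0.8},{"xyz": [-40,0,-90],"angular": [0,0,0],"jaw": 0.8},{"xyz": [-60,0,-120],"angular": [0,0,0],"jaw": 0.8},{"xyz": [-60,0,-120],"angular": [0,0,0],"jaw": 0.8}]'

```text
t: 20.7
tool_pos: [0.4257, -0.1884, 0.2356]
tcp_rot: [3.132, -0.202, 0.008]
contact_force: [1.5, 0.1, -0.3]
grip_width: 0.0847
gripper_force: 0.0
```

```bash
python3 - <<'E'
from h import *
s=arm.observe(); b=snap('wrist','w8.png'); a=snap('side','s8.png')
print(s['t'],s['tool_pos'],s['contact_force'],s['grip_width'])
o=np.vstack([cv2.resize(a[80:280,150:470],(480,300)),cv2.resize(b,(480,300))]); cv2.imwrite('pics/c8.png',o)
E
```

```text
20.7 [ 0.42568719 -0.18840271  0.23557307] [ 1.46767472  0.14382295 -0.30381198] 0.08474744433508431
```

View pics/c8.png

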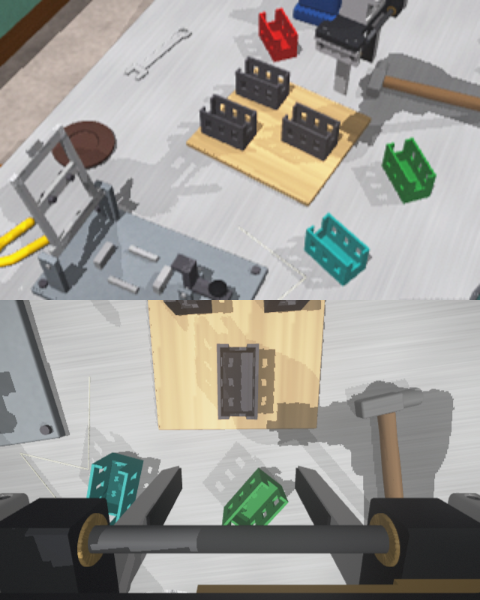

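The bracket stands upright on the free half of the board, at (310,130) in the side crop. The finished two haven't moved, the gate is open and the hand is clear. Handing in.

```bash
python3 -c "
from bench import arm
print(arm.close_job())"
```

```text
the job is handed in; nothing more can be done
None
```

I handed the job in at about 21 s: the gate swung open untouched, and the bracket stands upright on the free half of the plywood board, the two finished ones unmoved; the hand-in returned no verdict.

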